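Lock the water-filter cartridge into its bayonet base

ROBOT

A 6-joint arm with a two-finger parallel gripper is mounted at the origin on a cart in front of the work surface, level with it; the furniture and walls round the work are solid. World frame = base frame: x ahead of the robot, y to its left, z up, the work surface at z = 0. Lengths are in m, angles in rad, forces in N, time in s.
With the tool pointing down it reaches from about 0.35 to 0.85 m from the base axis. Payload 8.1 kg.
Tool frame: the origin (TCP) lies at the very end of the fingers, on their centre line; the grasp point (between the pads) lies 19 mm behind it; z points along the fingers, y is the direction in which the jaws open and shut (so a half turn about z gives the same grasp; the last joint's range is limited). The gripper opens to 85 mm and grips with 20 to 120 N. Pads are 22 mm wide; open, the fingers measure 114 mm over their backs; the gripper's body (76 mm by 85 mm) begins 54 mm behind the grasp point. The pads swing forward as they close: fully open they stand 13 mm farther back than shut.
Start: joints at [-1.433, 0.13, 1.488, -0, 1.523, -0.085], TCP at [0.133, -0.585, 0.231] pointing down, gripper open.
Joint ranges: [-2.96, 2.96], [-0.89, 2.26], [0.02, 2.5], [-1.34, 4.48], [0, 2.73], [-2.66, 2.66]. Speed limits (rad/s): [2.39, 2.39, 2.79, 3.14, 3.14, 3.14].

INTERFACE

Orientations are given as a rotation vector (axis times angle).
In Python, from bench import * gives the robot as it stands. The module is installed in compiled form; this text tells all that it offers.
- The arm moves only by the shell command python3 -m jog 'ROWS'. ROWS is JSON, a list of rows, each a list of 3 entries, a list of its own where there are three numbers: the opening, from 0 (shut) to 1 (fully open), then the shift along the tool's x, y, z in cm, then the turn about the tool's z in rad. In form: [[grip, [dx, dy, dz], yaw], ...]. A call has 1 to 10 rows; each row is the pose to reach, as a shift and turn from the pose measured when the call began, along the tool's axes at that moment; what a row does not reach only later rows make up. A row lasts 1/12 s, in which the tool goes at most 41.7 mm and 7.16 degrees, less where a joint would pass 70% of its speed; a pose out of reach is approached as far as the arm can. A call with a gripper value outside its range is refused whole. The fingers move at their own pace and stop on an object; the grip force is fixed at half the most. Time passes only in rows, so rows that repeat a pose let the fingers close. It gives the time, the measured TCP pose, the force and the opening at its end, in the units of the state.
- state(): the state, without advancing time (a new reading comes with each control period).
- read_camera(name): name is "scene" or "top" or "wrist"; returns a dict with "img" (480x640x3 uint8, red, green, blue), "depth" (480x640 float32, m along the optical axis (not along the pixel's ray), 0 where there is no reading), "fovy" (degrees; the focal length in pixels is half the picture's height over the tangent of half this angle, whatever the lens; pixels are square), "cx", "cy" (the principal point, pixels), "pose" (4x4, takes a point from camera to world coordinates). Camera axes: x right, y up, looking along -z (the intrinsics and any distortion apply to the point x, -y, -z); pixel columns grow to the right and rows downward; lengths in m; the calibration is good to about 2 mm. The wrist camera is an equidistant fisheye: a pixel r from the principal point sees the ray r / f radians off the axis. A picture is of the moment at which its call begins.
- hand_in(): hands the job in, once; it reports no verdict.
The state is a dict: "t": time; "joint_positions": joint angles; "qd": joint speeds; "joint_torque": joint torques, N m; "tool_pos": TCP position; "orientation": TCP orientation; "contact_force": force on the tool from outside, world axes, zero at the start; "torque": the same for the moment, N m; "gripper_width": finger opening in m.
Only numpy, scipy, OpenCV 4.12 (cv2) and the standard library are available. Lean on these libraries where they do the work, as an engineer would, in place of code of your own. Each camera call takes 0.05 s, during which the arm holds its last target.

TASK

Fit the water-filter cartridge into the grey filter base: set it upright in the round socket, feel for where its two lugs drop into the slots of the collar, push it down against the spring and, still pressing, turn it clockwise (seen from above) about a quarter turn to the stop, then let go so that it springs up into the locking notches. Be gentle, never force it, and leave the jars, the shaker, the bowl and the brush where they are.

Things in the scene. Friction and masses are not known exactly. Their poses are not given: they have to be found in the camera images.
- cartridge: Loose water-filter cartridge, about 0.25 kg, standing upright on its nose, 100 mm tall. Origin: centre of the nose's underside, z up. Grey nose of radius 17 mm, widening to 22 mm at 7 mm up, then straight neck of radius 22 mm; white canister (radius 30 mm, blue band) from 34 to 70 mm up; blue handle bar on top. A half turn about z makes no difference.
- cartridge_handle (a point): Middle of the cartridge's blue handle bar, 85 mm above the cartridge's origin. The bar is 56 mm long along the cartridge's x, 14 mm thick along y and stands from 70 to 100 mm up; pinch it across y from above.
- cartridge_lugs (a point): Point on the cartridge's axis level with the undersides of its two lugs, 14 mm above its origin. The grey lugs stand at +x and -x, under the ends of the handle bar: 12 mm wide, 6 mm high (14 to 20 mm up), reaching 28.5 mm from the axis.
- filter_base: Filter base fixed to the table: grey plate 125 x 125 x 10 mm, round upright housing (radius 44 mm, 53 mm tall) with an aluminium collar on top, brass hose stubs at +y and -y. Origin: centre of its underside, z up; the socket's axis is vertical through it. Below, 'depth h' means the cartridge's origin is h mm above this origin.
- socket_mouth (a point): Centre of the collar's upper face, 53 mm above the base's origin. Opening of radius 23.5 mm with two opposite slots, 16 mm wide (lugs pass within about 4 degrees), each with an orange dot outside it. Slots lie along the base's x give or take up to 25 degrees: this angle varies and is not reported, find it by feel or eye. The collar does not turn. Lugs resting on the collar: h = 39.
- plate_free (a point): Top of the sprung plate in the socket, 33 mm above the base's origin, met by the nose at h = 33 once the lugs are in the slots. It takes 4.5 N to start, 0.7 N more per mm, is damped, and bottoms hard at h = 20 (14 N). From h = 25 down (22 to 24 is right, about 11 N) the lugs are below the lip and the cartridge can be turned clockwise seen from above; anticlockwise is blocked.
- locked_seat (a point): Where the cartridge's origin stands when locked, 28 mm above the base's origin. The notches are 75 degrees clockwise of the slots, with a hard stop about 4 degrees beyond (contact there is felt as a rising moment). Let go within about 4 degrees of the notch, the spring lifts the lugs 3 mm into it (h = 28); short of it, the lip holds them at h = 25.
- salt_shaker: Clear salt shaker with grey top, 44 mm across, 90 mm tall, loose bystander. Origin at the centre of its underside.
- jar_pepper: Spice jar with yellow lid, 45 mm across, 100 mm tall, loose bystander. Origin at the centre of its underside.
- amber_jar: Small amber jar with pink lid, 46 mm across, 74 mm tall, loose bystander. Origin at the centre of its underside.
- black_bowl: Black bowl, 183 mm across, 64 mm tall, loose bystander. Origin at the centre of its underside.
- nail_brush: Green nail brush, 30 x 85 x 22 mm, loose bystander. Origin at the centre of its underside.
There are look-alikes about, which are no part of the job. Leave any orange or pink look-alike of the cartridge alone.

How it is judged:
On the way:
1. the cartridge is pushed down in the slots, deep enough for the lugs to pass under the lip, before it is turned (z of cartridge in the frame of filter_base below 0.0255 m and horizontal distance between cartridge and filter_base below 0.005 m and angle between the x axis of cartridge and the x axis of filter_base, either way round below 0.6 rad), for 0.05 s.
At the end, for the whole second after the job is handed in: The cartridge stands released and at rest in the socket, upright within about 6 degrees and within 5 mm of the axis, turned to the notches (handle bar more than 43 degrees from the base's x axis) and sprung up into them: its origin 26.5 to 30 mm above the base's origin (z of cartridge in the frame of filter_base between 0.0265 and 0.03 m and horizontal distance between cartridge and filter_base below 0.005 m and angle between the x axis of cartridge and the x axis of filter_base, either way round above 0.75 rad and angle between cartridge's own z axis and vertical below 0.1 rad and linear speed of cartridge below 0.01 m/s and contact force between the fingers and cartridge below 0.1 N); the robot touches nothing.
It fails at once if the cartridge is forced against the base with more than 60 N (contact force between cartridge and filter_base above 60 N).
It fails at once if a bystander (shaker, jars, bowl, brush) is moved by more than 3 cm (distance of any of salt_shaker, jar_pepper, amber_jar, black_bowl, nail_brush from where it was at the start of the episode above 0.03 m).
It also fails if it takes over 64 s, if anything falls off the work surface, if the arm or the gripper's body presses on something with over 40 N, if the wrist force passes 120 N, or if a joint passes its speed limit or range.

## Working session

There is one attempt and no reset: what is moved stays moved. The work goes in short steps, Python scripts to look and compute and a shell command to move; the robot and the scene stay as the last step left them, time stands still between calls to the robot, and variables do not carry over. Pictures are saved under pics/ and viewed, and the job is handed in when it is done.

```bash
mkdir -p pics
cat > h.py <<'E'
from bench import *
import numpy as np, cv2
def save(n,img): cv2.imwrite(f'pics/{n}.png',cv2.cvtColor(img,cv2.COLOR_RGB2BGR))
def f(c): return 240/np.tan(np.radians(c['fovy'])/2)
def ray(c,u,v,fish=False):
    F=f(c); x=(u-c['cx'])/F; y=(v-c['cy'])/F
    if fish:
        r=np.hypot(x,y); s=np.sin(r)/r if r>1e-9 else 1
        d=np.array([x*s,-y*s,-np.cos(r)])
    else: d=np.array([x,-y,-1.])
    P=np.array(c['pose']); return P[:3,3],P[:3,:3]@d
def onz(c,u,v,z,fish=False):
    o,d=ray(c,u,v,fish); return o+d*(z-o[2])/d[2]
def tri(rs):
    A=np.zeros((3,3));b=np.zeros(3)
    for o,d in rs:
        d=d/np.linalg.norm(d);M=np.eye(3)-np.outer(d,d);A+=M;b+=M@o
    p=np.linalg.solve(A,b); return p,[np.linalg.norm(np.cross(p-o,d/np.linalg.norm(d))) for o,d in rs]
def pt(c,u,v):
    o,d=ray(c,u,v); z=c['depth'][int(v),int(u)]; return o+d*z
E
python3 - <<'E'
from h import *
for n in ("scene","top","wrist"):
    c=read_camera(n); save(n+'0',c['img']); print(n,c['fovy'],c['cx'],c['cy'],np.round(c['pose'],3).tolist())
    np.savez(n+'0.npz',**c)
print(state())
E
```

```text
scene 56.710022691332846 310.37763448074406 233.33695988209806 [[-0.845, 0.352, -0.402, 0.045], [-0.534, -0.58, 0.616, 0.847], [-0.016, 0.735, 0.678, 0.932], [0.0, 0.0, 0.0, 1.0]]
top 56.76384726635219 326.53222412799306 241.99612101513847 [[0.006, 0.986, -0.168, 0.397], [-1.0, 0.001, -0.028, 0.058], [-0.028, 0.168, 0.985, 1.053], [0.0, 0.0, 0.0, 1.0]]
wrist 65.70646984690485 316.4936451745408 241.53663618698297 [[0.221, 0.933, 0.283, 0.203], [-0.975, 0.212, 0.063, -0.568], [-0.001, -0.29, 0.957, 0.372], [0.0, 0.0, 0.0, 1.0]]
{'t': 0.15, 'joint_positions': array([-1.43337090e+00,  1.30999017e-01,  1.48903110e+00,  1.54626238e-05,
        1.52300229e+00, -8.53835604e-02]), 'qd': array([-0.00014548, -0.00253903, -0.00409043,  0.00092184,  0.0001118 ,
       -0.00148909]), 'joint_torque': array([-5.84902027e-04, -5.70066512e+01, -5.01158559e+01, -3.02325561e-04,
        9.56124481e-03,  2.81908905e-05]), 'tool_pos': array([ 0.13256076, -0.58473919,  0.23047756]), 'orientation': array([-3.12068711e+00, -3.49102825e-01,  3.45732443e-05]), 'contact_force': array([-0.02993145,  0.24660448, -0.01008396]), 'torque': array([ 0.05800354, -0.03174791,  0.00574126]), 'gripper_width': 0.085583110038634}
```

View pics/scene0.png

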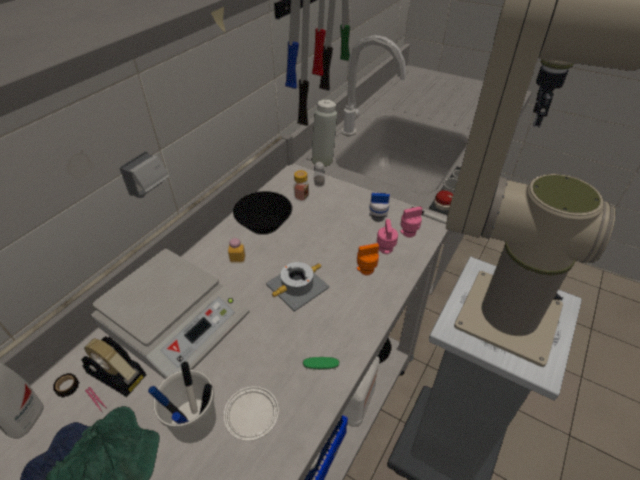

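View pics/top0.png

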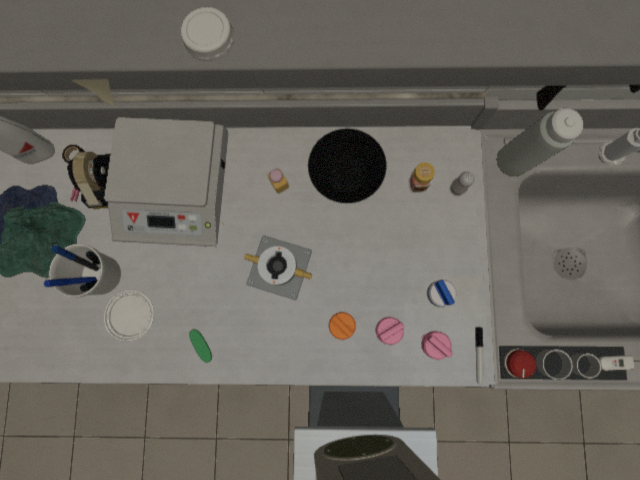

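View pics/wrist0.png

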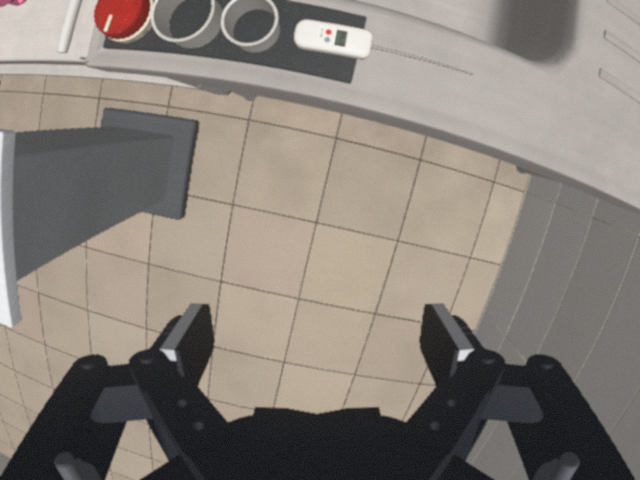

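The scene view shows the white and blue cartridge at (379,205) and the filter base at (297,280); in the top view they are at (441,293) and (277,266). The wrist camera only sees the floor and the sink edge.

Objects that could be taken for the cartridge, in top-view pixels: white/blue (441,293), orange (342,325), pink (390,331) and pink (437,346). I choose the white one with the blue bar. Next I crop it closely and measure it.

Run:
```python
from h import *
C={n:dict(np.load(n+'0.npz')) for n in("scene","top")}
win={'scene':(360,185,400,225),'top':(420,270,465,315)}
cent={}
for n,c in C.items():
    hsv=cv2.cvtColor(c['img'],cv2.COLOR_RGB2HSV)
    m=cv2.inRange(hsv,(100,110,40),(125,255,255)); k=np.zeros_like(m); a=win[n]; k[a[1]:a[3],a[0]:a[2]]=1; m=m*k
    v,u=np.nonzero(m); pts=np.c_[u,v]; 
    print(n,len(u),pts.mean(0),cv2.minAreaRect(pts.astype(np.float32)))
    d=c['depth'][v,u]; P=np.array([pt(c,x,y) for x,y in pts]); print(np.percentile(P,[5,50,95],axis=0).round(3).tolist())
    t=P[P[:,2]>np.percentile(P[:,2],50)-0.0]; 
    top=P[P[:,2]>0.092]; 
    if len(top)>5:
        w,V=np.linalg.eigh(np.cov(top[:,:2].T)); print('top face',len(top),top.mean(0).round(4),'dir',np.degrees(np.arctan2(V[1,1],V[0,1])), top.ptp(0) if hasattr(top,'ptp') else np.ptp(top,axis=0))
    big=[]
def crop(c,x,y,r=32,s=9): return cv2.resize(c['img'][y-r:y+r,x-r:x+r],None,fx=s,fy=s,interpolation=cv2.INTER_CUBIC)
def two(n,a,b): save(n,cv2.resize(np.hstack([a,b]),(800,400)))
two('cart',crop(C['scene'],379,205),crop(C['top'],441,293))
two('base',crop(C['scene'],297,280,40),crop(C['top'],278,266,40))
```

```text
scene 161 [379.70807453 197.57142857] ((380.0, 202.5), (19.0, 16.0), 90.0)
[[0.429, -0.175, 0.073], [0.45, -0.164, 0.091], [0.469, -0.154, 0.101]]
top face 77 [ 0.4502 -0.1657  0.0979] dir -156.22050687793873 [0.04875271 0.02748827 0.0106451 ]
top 236 [443.74576271 292.23728814] ((443.78033447265625, 292.6504821777344), (25.176469802856445, 9.588235855102539), 61.927513122558594)
[[0.431, -0.178, 0.072], [0.452, -0.165, 0.099], [0.473, -0.154, 0.102]]
top face 160 [ 0.4521 -0.166   0.1057] dir 87.3661753091533 [0.08010842 0.24026858 0.96060826]
```

View pics/cart.png

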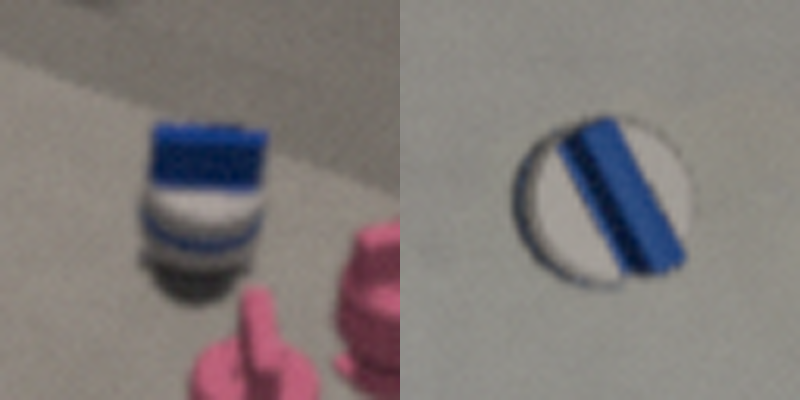

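View pics/base.png

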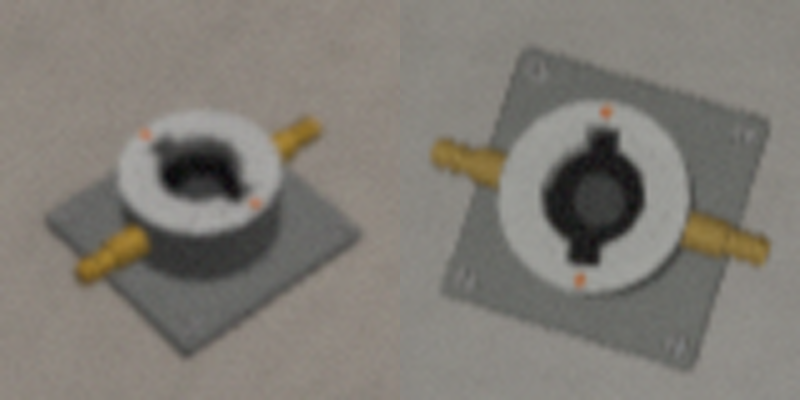

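The close crops confirm the choice: the blue bar on the white canister is the cartridge. The base's orange dots are at about (279,248) and (274,282) in the top view, and (286,267) and (308,281) in the scene view. Triangulating those points now.

Run:
```python
from h import *
C={n:dict(np.load(n+'0.npz')) for n in("scene","top")}
g={'scene':[(286,266.6),(308.2,280.6)],'top':[(274,282),(279,248.4)]}
D={}
for n,c in C.items():
    im=c['img'].astype(float); w=im[:,:,0]-im[:,:,1:].mean(2)
    D[n]=[]
    for (u,v) in g[n]:
        u0,v0=int(round(u)),int(round(v)); s=w[v0-3:v0+4,u0-3:u0+4]; s=np.clip(s-np.median(s)-15,0,None)
        yy,xx=np.mgrid[v0-3:v0+4,u0-3:u0+4]; D[n].append(((xx*s).sum()/s.sum(),(yy*s).sum()/s.sum()))
    print(n,np.round(D[n],1).tolist(),[onz(c,*p,0.053).round(4).tolist() for p in D[n]])
for a in (0,1):
    for b in (0,1):
        print(a,b,tri([ray(C['scene'],*D['scene'][a]),ray(C['top'],*D['top'][b])]))
# collar bright contour
for n,c in C.items():
    hsv=cv2.cvtColor(c['img'],cv2.COLOR_RGB2HSV)
    # points with depth-derived height near 0.053 around base
    P=[]
    for v in range(235,310):
        for u in range(250,330):
            p=pt(c,u,v)
            if abs(p[2]-0.053)<0.006 and hsv[v,u,2]>120 and hsv[v,u,1]<60: P.append((u,v))
    P=np.array(P,np.int32); hull=cv2.convexHull(P); e=cv2.fitEllipse(hull); print(n,len(P),e,onz(c,*e[0],0.053).round(4))
    C[n]['e']=e[0]
print(tri([ray(C[n],*C[n]['e']) for n in C]))
# cartridge handle top corners
c=C['top']
hsv=cv2.cvtColor(c['img'],cv2.COLOR_RGB2HSV); m=cv2.inRange(hsv,(100,110,40),(125,255,255)); V=hsv[:,:,2]
for n in C:
    c=C[n];hsv=cv2.cvtColor(c['img'],cv2.COLOR_RGB2HSV)
    x0,y0,x1,y1={'scene':(360,185,400,225),'top':(420,270,465,315)}[n]
    m=np.zeros((480,640),np.uint8); m[y0:y1,x0:x1]=cv2.inRange(hsv,(100,110,95 if n=='top' else 90),(125,255,255))[y0:y1,x0:x1]
    k=cv2.connectedComponentsWithStats(m); i=1+np.argmax(k[2][1:,4]); v,u=np.nonzero(k[1]==i)
    r=cv2.minAreaRect(np.c_[u,v].astype(np.float32)); b=cv2.boxPoints(r)
    q=np.array([onz(c,*p,0.1)[:2] for p in b]); print(n,k[2][i],onz(c,*r[0],0.1).round(4),q.round(4).tolist(),hsv[y0:y1,x0:x1,2][cv2.inRange(hsv,(100,110,40),(125,255,255))[y0:y1,x0:x1]>0][::8])
    C[n]['t']=r[0]
print(tri([ray(C[n],*C[n]['t']) for n in C]))
```

```text
scene [[285.6, 266.4], [307.6, 280.2]] [[0.5528, 0.1948, 0.053], [0.4754, 0.2054, 0.053]]
top [[273.5, 281.6], [278.7, 247.9]] [[0.4766, 0.2057, 0.053], [0.5535, 0.1956, 0.053]]
0 0 (array([0.4997344 , 0.2146837 , 0.09529844]), [np.float64(0.030302790139977834), np.float64(0.030302790139977935)])
0 1 (array([0.55297569, 0.19532382, 0.05351488]), [np.float64(0.0004766926535105642), np.float64(0.0004766926535103064)])
1 0 (array([0.47606419, 0.20544333, 0.05277993]), [np.float64(0.0005759863370058318), np.float64(0.000575986337005981)])
1 1 (array([0.52665992, 0.18748646, 0.01854181]), [np.float64(0.03404790053974899), np.float64(0.03404790053974929)])
scene 398 ((296.4902648925781, 273.89849853515625), (24.147321701049805, 32.36621856689453), 86.40520477294922) [0.5126 0.2021 0.053 ]
top 729 ((276.2720642089844, 264.48455810546875), (37.33622360229492, 38.4741096496582), 53.067047119140625) [0.5155 0.2003 0.053 ]
(array([0.5149664 , 0.20032896, 0.05016524]), [np.float64(0.000920089988300184), np.float64(0.0009200899883001084)])
scene [372 193  17   4  49] [ 0.4509 -0.1671  0.1   ] [[0.4702, -0.1505], [0.4759, -0.1633], [0.4316, -0.1837], [0.4262, -0.1709]] [124 112 123 120 101 113  76  80  71  68  78  68  73  67  69  67  65  74
  69  92  65]
top [438 280  16  24 137] [ 0.453  -0.1685  0.1   ] [[0.4741, -0.1524], [0.4793, -0.1628], [0.432, -0.1844], [0.427, -0.1742]] [107 100  90  61 121 126  61  83 123 125  54 116 127 115  71 123 130  97
  58 119 129  78  67 123 129  92  90 124 129  72]
(array([ 0.45249093, -0.16925407,  0.09797541]), [np.float64(0.0006698810657160691), np.float64(0.0006698810657159059)])
```

Everything measured agrees with the text:
- **Base:** axis at (0.5146, 0.2004), collar height 0.053, slots at −7.5°.
- **Cartridge:** at (0.452, −0.168), top at 0.098 against the stated 0.100, bar at +24.6°.

With the bar held the direct way, the final clockwise turn would take joint 6 out of range. So I'll grasp it half-turned, with tool x at 204.6°.

```bash
cat >> h.py <<'E'
from scipy.spatial.transform import Rotation as R
def plan(x,y,z,ang):
    s=state(); M=R.from_rotvec(s['orientation']).as_matrix()
    a=np.degrees(np.arctan2(M[1,0],M[0,0])); d=M.T@(np.array([x,y,z])-s['tool_pos'])
    yw=-((ang-a+180)%360-180)
    print('t',s['t'],'pos',s['tool_pos'].round(4),'ang',round(a,2),'tilt',np.degrees(np.arccos(-M[2,2])).round(2),'F',np.round(s['contact_force'],2),'M',np.round(s['torque'],3),'w',s['gripper_width'],'q',s['joint_positions'].round(2))
    print('shift cm',(d*100).round(2),'yaw',round(np.radians(yw),4))
E
python3 -m jog '[[1,[20,-16.8,1],-0.6],[1,[20,-16.8,1],-0.6],[1,[20,-16.8,1],-0.7],[1,[20,-16.8,2],-0.8],[1,[20,-16.8,2],-0.9],[1,[40.3,-33.6,2],-1.0],[1,[40.3,-33.6,2],-1.1],[1,[40.3,-33.6,2],-1.2],[1,[40.3,-33.6,2],-1.2],[1,[40.3,-33.6,2],-1.2]]'
python3 -c "
from h import *
plan(.452,-.168,.20,204.6)"
```

```text
t: 0.98
tool_pos: [0.3856, -0.2525, 0.213]
orientation: [-2.372, -2.058, -0.001]
contact_force: [-0.3, -0.9, -0.8]
gripper_width: 0.0854
t 0.9833 pos [ 0.3856 -0.2525  0.213 ] ang 81.9 tilt 0.07 F [-0.29 -0.89 -0.76] M [-0.047 -0.002 -0.009] w 0.08541991352486304 q [-0.69 -0.25  1.88  0.    1.5  -0.55]
shift cm [9.3  5.38 1.31] yaw -2.1415
```

```bash
python3 -m jog '[[1,[4,2.5,0],-0.12],[1,[7,4,0],-0.24],[1,[9.3,5.4,0],-0.36],[1,[9.3,5.4,0],-0.48],[1,[9.3,5.4,0],-0.6],[1,[9.3,5.4,0],-0.72],[1,[9.3,5.4,0],-0.84],[1,[9.3,5.4,0],-0.96],[1,[9.3,5.4,0],-1.08],[1,[9.3,5.4,0],-1.2]]'
python3 -c "
from h import *
plan(.452,-.168,.20,204.6)"
```

```text
t: 1.82
tool_pos: [0.4519, -0.1679, 0.2127]
orientation: [-0.786, -3.041, -0.002]
contact_force: [-0.7, -0.6, 0.3]
gripper_width: 0.0854
t 1.8167 pos [ 0.4519 -0.1679  0.2127] ang 151.0 tilt 0.09 F [-0.69 -0.59  0.29] M [-0.035  0.001  0.043] w 0.08544337914377455 q [-0.46 -0.18  1.83  0.    1.5  -1.53]
shift cm [-0.01 -0.01  1.27] yaw -0.9354
```

```bash
python3 -m jog '[[1,[0,0,0],-0.12],[1,[0,0,0],-0.24],[1,[0,0,0],-0.36],[1,[0,0,0],-0.48],[1,[0,0,0],-0.6],[1,[0,0,0],-0.72],[1,[0,0,0],-0.84],[1,[0,0,0],-0.94],[1,[0,0,0],-0.94],[1,[0,0,0],-0.94]]'
python3 -c "
from h import *
c=read_camera('wrist'); np.savez('wrist1.npz',**c); save('wrist1',c['img']);print(c['pose'].round(3))
plan(.452,-.168,.20,204.6)"
```

```text
t: 2.65
tool_pos: [0.4518, -0.1678, 0.2125]
orientation: [0.671, -3.068, -0.003]
contact_force: [-0.0, 0.0, 0.7]
gripper_width: 0.0855
[[-0.417 -0.87  -0.264  0.383]
 [ 0.909 -0.399 -0.123 -0.199]
 [ 0.002 -0.291  0.957  0.354]
 [ 0.     0.     0.     1.   ]]
t 2.7 pos [ 0.4518 -0.1679  0.2126] ang -155.35 tilt 0.11 F [ 0.05 -0.17 -0.65] M [-0.062  0.041  0.028] w 0.08565860758408657 q [-0.46 -0.18  1.83  0.    1.5  -2.46]
shift cm [-0.01 -0.02  1.26] yaw 0.0009
```

View pics/wrist1.png

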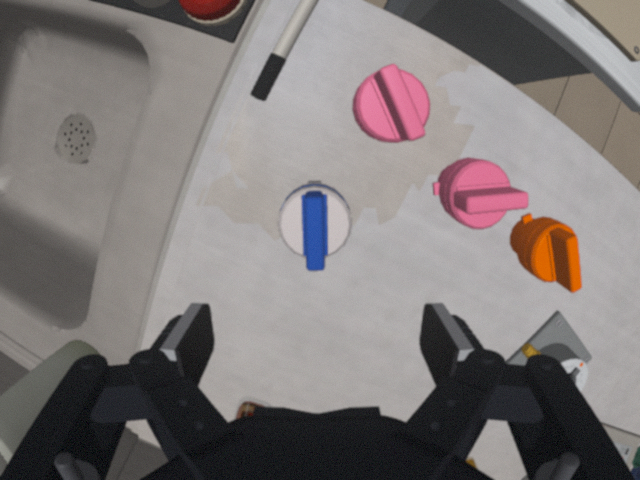

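Run:
```python
from h import *
c=dict(np.load('wrist1.npz'));hsv=cv2.cvtColor(c['img'],cv2.COLOR_RGB2HSV)
m=cv2.inRange(hsv,(100,110,40),(125,255,255)); k=cv2.connectedComponentsWithStats(m); 
for i in np.argsort(-k[2][1:,4])[:3]+1:
    v,u=np.nonzero(k[1]==i); print(k[2][i],cv2.minAreaRect(np.c_[u,v].astype(np.float32)), hsv[v,u,2].min(),np.median(hsv[v,u,2]))
```

```text
[ 302  192   25   78 1704] ((314.0, 230.5), (77.0, 24.0), 90.0) 98 160.0
[632 470   4   4   6] ((633.5499877929688, 471.85003662109375), (2.2135939598083496, 3.1622774600982666), 18.43494987487793) 55 66.5
[639 478   1   2   2] ((639.0, 478.5), (1.0, 0.0), -90.0) 62 63.5
```

The wrist view shows the blue bar upright in the picture at u≈315, centred between the jaws (u≈316) and aligned with tool x. The look-alikes are well clear. I'll check the ends of the bar's top against the earlier measurement.

Run:
```python
from h import *
c=dict(np.load('wrist1.npz'))
a=onz(c,316,270,.1,True);b=onz(c,315,192,.1,True);print(a,b,(a+b)/2,np.hypot(*(a-b)[:2]),np.degrees(np.arctan2(*(b-a)[1::-1])))
plan(.4525,-.168,.076,204.6)
```

```text
[ 0.47290496 -0.15750454  0.1       ] [ 0.42089731 -0.18211404  0.1       ] [ 0.44690113 -0.16980929  0.1       ] 0.05753628122733542 -154.67695588383916
t 2.7 pos [ 0.4518 -0.1679  0.2126] ang -155.35 tilt 0.11 F [ 0.05 -0.17 -0.65] M [-0.062  0.041  0.028] w 0.08565860758408657 q [-0.46 -0.18  1.83  0.    1.5  -2.46]
shift cm [-0.06 -0.07 13.66] yaw 0.0009
```

The lengthwise position differs by about 4 mm between views, and the crosswise position agrees. I'll centre between the two, grasp, and check again once the cartridge is held.

```bash
python3 -m jog '[[1,[0.1,-0.05,4],0],[1,[0.1,-0.05,8],0],[1,[0.1,-0.05,11],0],[1,[0.1,-0.05,12.5],0],[1,[0.1,-0.05,13.5],0],[1,[0.1,-0.05,13.5],0],[1,[0.1,-0.05,13.5],0]]'
python3 -c "
from h import *
plan(.4505,-.1685,.076,204.6)
c=read_camera('wrist'); np.savez('wrist2.npz',**c); save('wrist2',c['img'])"
```

```text
t: 3.28
tool_pos: [0.4512, -0.1686, 0.078]
orientation: [0.669, -3.069, -0.003]
contact_force: [-0.8, 0.4, 0.8]
gripper_width: 0.0854
t 3.2833 pos [ 0.4512 -0.1686  0.078 ] ang -155.42 tilt 0.11 F [-0.85  0.42  0.8 ] M [-0.014 -0.046  0.042] w 0.08542326032796024 q [-0.46 -0.06  1.97  0.    1.23 -2.47]
shift cm [0.06 0.04 0.2 ] yaw -0.0004
```

View pics/wrist2.png

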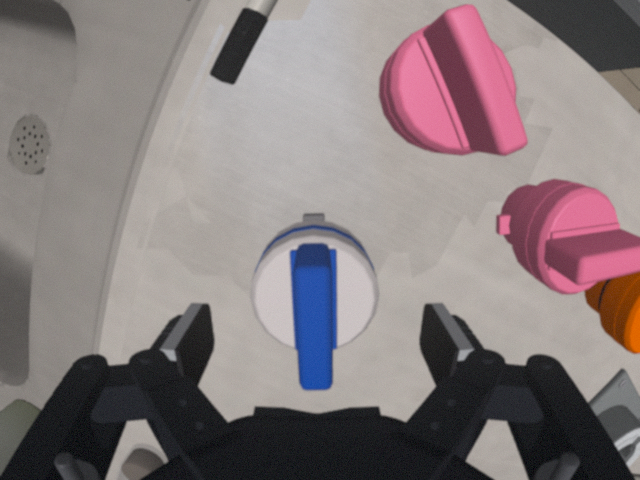

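The bar (u≈315) stands between the open jaws with its near end at v≈388, and a grey lug shows under the far end at (314,217). Closing the gripper.

```bash
python3 -m jog '[[0.5,[0,0,0.2],0],[0,[0,0,0.2],0],[0,[0,0,0.2],0],[0,[0,0,0.2],0],[0,[0,0,0.2],0],[0,[0,0,0.2],0],[0,[0,0,0.2],0],[0,[0,0,0.2],0]]'
python3 -c "
from h import *
plan(.4505,-.1685,.076,204.6)
c=read_camera('wrist'); np.savez('wrist3.npz',**c); save('wrist3',c['img'])"
```

```text
t: 4.0
tool_pos: [0.4523, -0.1691, 0.0774]
orientation: [-0.669, 3.068, 0.0]
contact_force: [0.0, -1.2, 4.1]
gripper_width: 0.0129
t 4.0 pos [ 0.4523 -0.1691  0.0774] ang -155.4 tilt 0.1 F [ 0.   -1.19  4.08] M [-0.013 -0.     0.019] w 0.01294307845064194 q [-0.46 -0.06  1.97  0.    1.23 -2.47]
shift cm [0.14 0.14 0.14] yaw -0.0001
```

View pics/wrist3.png

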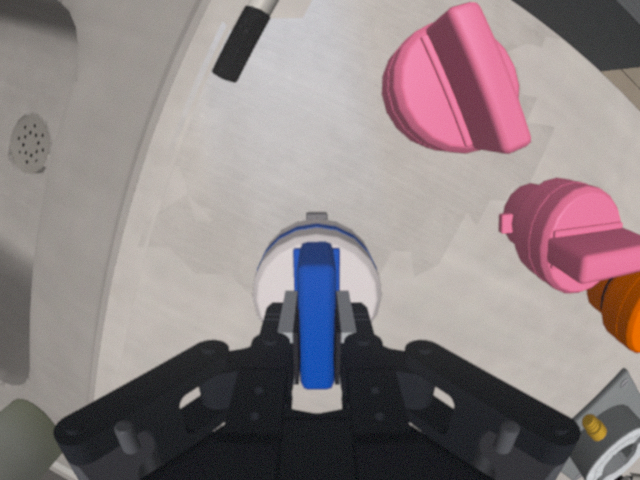

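The bar is gripped at 12.9 mm width. Lifting, then weighing it.

```bash
python3 -m jog '[[0,[0,0,-1],0],[0,[0,0,-3],0],[0,[0,0,-6],0],[0,[0,0,-9],0],[0,[0,0,-11],0],[0,[0,0,-12.5],0],[0,[0,0,-12.5],0],[0,[0,0,-12.5],0]]'
python3 -c "
from h import *
plan(.5146,.2004,.2,172.5)"
```

```text
t: 4.72
tool_pos: [0.4523, -0.1693, 0.2028]
orientation: [-0.669, 3.067, -0.001]
contact_force: [0.2, -0.3, -3.1]
gripper_width: 0.0131
t 4.7167 pos [ 0.4523 -0.1693  0.2028] ang -155.4 tilt 0.15 F [ 0.16 -0.32 -3.11] M [ 0.018 -0.003  0.015] w 0.013087373193554835 q [-0.47 -0.18  1.84  0.    1.47 -2.47]
shift cm [-21.05  31.03   0.3 ] yaw 0.5602
```

```bash
python3 -m jog '[[0,[-2,3,0],0.05],[0,[-4.5,6.7,0],0.12],[0,[-7,10.3,0],0.2],[0,[-9.5,14,0],0.28],[0,[-12,17.7,0],0.36],[0,[-14.5,21.4,0],0.44],[0,[-17,25,0],0.5],[0,[-19,28,0],0.56],[0,[-20.5,30.2,0],0.56],[0,[-21,31,0],0.56]]'
python3 -m jog '[[0,[0,0,0],0],[0,[0,0,0],0]]'
python3 - <<'E'
from h import *
plan(.5146,.2004,.2,172.5)
for n in("scene","top","wrist"):
    c=read_camera(n); save(n+'4',c['img']); np.savez(n+'4.npz',**c)
E
```

```text
t: 5.55
tool_pos: [0.5128, 0.2049, 0.2003]
orientation: [-0.2, -3.134, -0.002]
contact_force: [-0.4, 0.4, -3.9]
gripper_width: 0.0128
t: 5.72
tool_pos: [0.5111, 0.2052, 0.1975]
orientation: [-0.196, -3.13, 0.001]
contact_force: [0.2, -0.7, -2.9]
gripper_width: 0.0128
t 5.7167 pos [0.5111 0.2052 0.1975] ang 172.82 tilt 0.32 F [ 0.19 -0.74 -2.92] M [0.009 0.014 0.029] w 0.012781871354723166 q [ 0.29  0.02  1.67  0.    1.46 -1.16]
shift cm [-0.41 -0.44 -0.25] yaw 0.0056
```

View pics/wrist4.png

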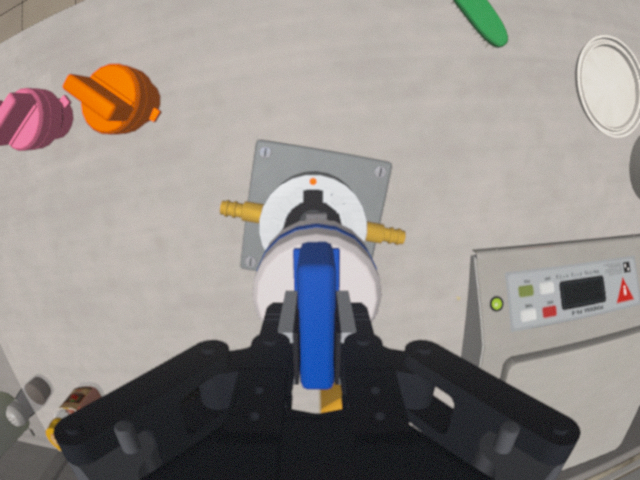

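View pics/scene4.png

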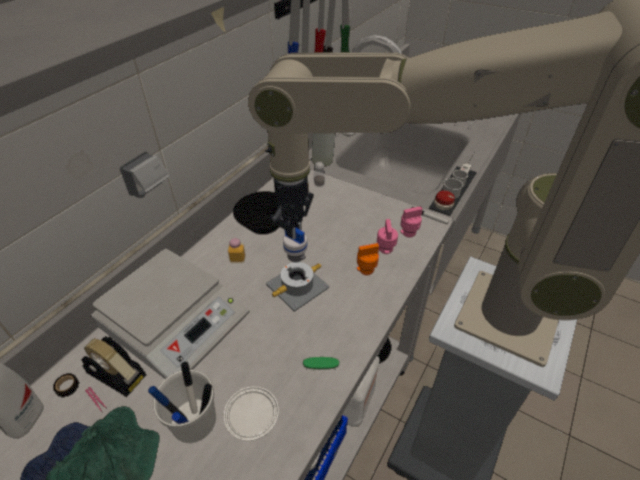

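View pics/top4.png

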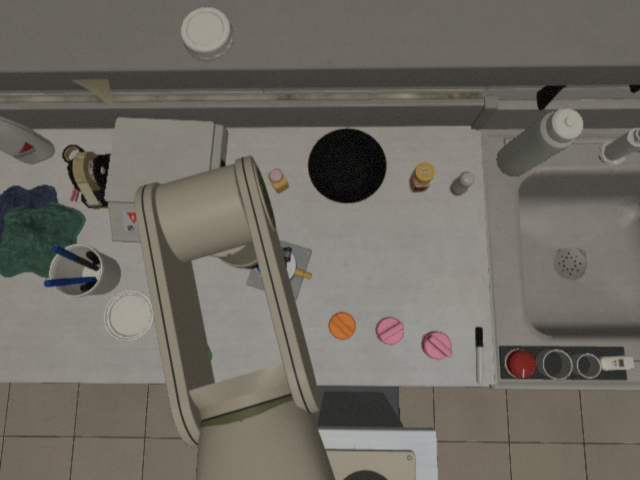

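The wrist view shows the far lug at about (316,215), just right of the slot and orange dot at (313,181). The bystanders haven't been touched. I'll use the wrist camera to find the dot and lug positions, and check its bias against the two fixed views.

Run:
```python
from h import *
c=dict(np.load('wrist4.npz'))
im=c['img']; save('w4crop',cv2.resize(im[150:420,220:420],(800,1080))[:600]); 
print('dot',onz(c,313,181.5,.053,True))
s=np.array([0.5111,0.2052,0.1975]); zo=s[2]-0.0774
a=np.radians(172.8); ex=np.array([np.cos(a),np.sin(a)]); ey=np.array([np.sin(a),-np.cos(a)])
def rel(p): d=p[:2]-s[:2]; return (d@ex*1e3).round(1),(d@ey*1e3).round(1)
print('near end top',rel(onz(c,317,388,zo+.1,True)),'far top',rel(onz(c,316,256,zo+.1,True)))
print('lug tip top edge', rel(onz(c,316,212,zo+.020,True)))
c3=dict(np.load('wrist3.npz'))
P=np.linalg.inv(c['pose']); print('slot/dot rel', rel(onz(c,313,181.5,.053,True)), rel(np.array([.476,.2055])))
```

```text
dot [0.47425819 0.20549499 0.053     ]
near end top (np.float64(-24.2), np.float64(-1.5)) far top (np.float64(32.9), np.float64(-1.7))
lug tip top edge (np.float64(31.1), np.float64(-1.8))
slot/dot rel (np.float64(36.6), np.float64(-4.3)) (np.float64(34.9), np.float64(-4.1))
```

View pics/w4crop.png

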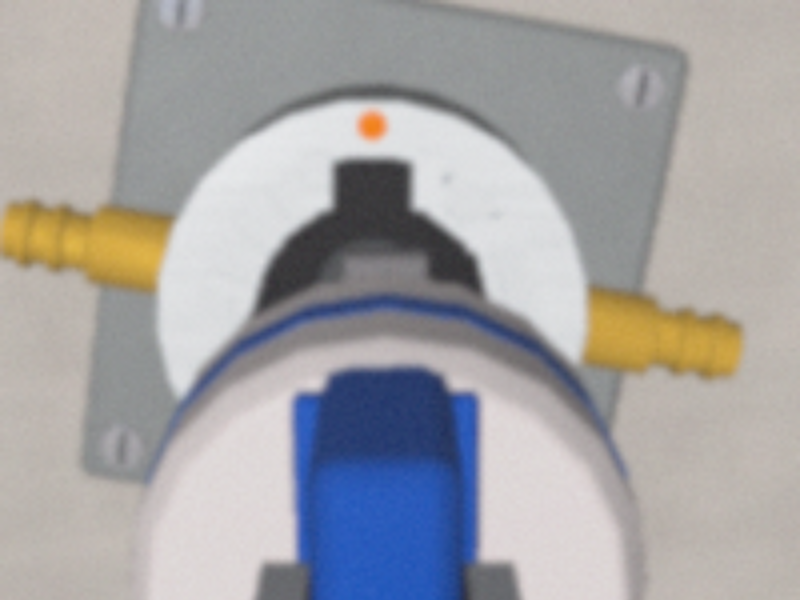

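```bash
python3 -m jog '[[0,[-0.3,-0.2,0],0.005],[0,[-0.5,-0.35,1],0.005],[0,[-0.5,-0.35,2.5],0.005],[0,[-0.5,-0.35,4],0.005],[0,[-0.5,-0.35,5],0.005],[0,[-0.5,-0.35,5.2],0.005],[0,[-0.5,-0.35,5.2],0.005],[0,[-0.5,-0.35,5.2],0.005]]'
python3 - <<'E'
from h import *
plan(.5146,.2004,.2,172.5)
for n in("scene","wrist"):
    c=read_camera(n); np.savez(n+'5.npz',**c)
    if n=='wrist': save('w5',cv2.resize(c['img'][150:360,200:440],(800,700))[:600])
    else: save('s5',cv2.resize(c['img'][200:310,240:360],None,fx=5,fy=5,interpolation=cv2.INTER_CUBIC))
E
```

```text
t: 6.53
tool_pos: [0.517, 0.199, 0.1477]
orientation: [-0.21, -3.132, -0.0]
contact_force: [0.5, 0.5, -2.2]
gripper_width: 0.0129
t 6.5333 pos [0.517  0.199  0.1477] ang 172.32 tilt 0.13 F [ 0.55  0.45 -2.19] M [-0.011 -0.028  0.001] w 0.012918818758978202 q [ 0.27  0.06  1.71  0.    1.37 -1.16]
shift cm [ 0.27  0.11 -5.23] yaw -0.0031
```

View pics/w5.png

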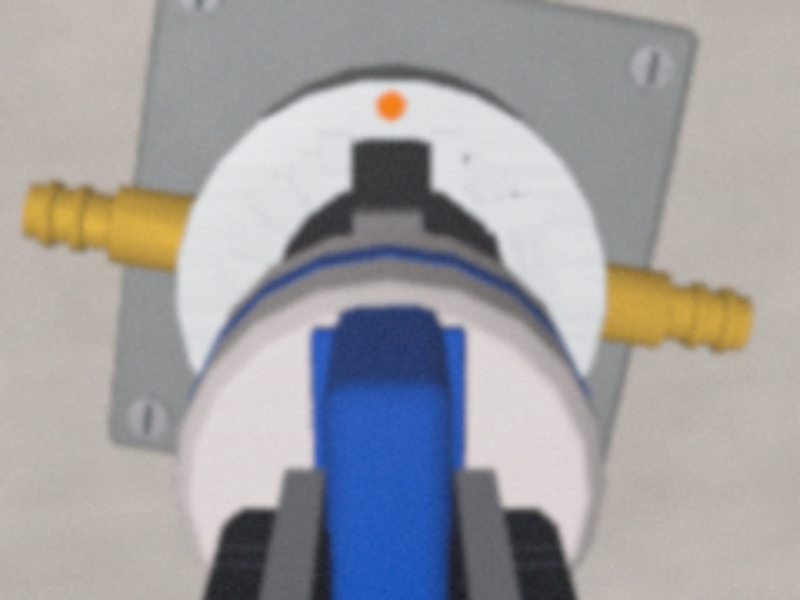

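View pics/s5.png

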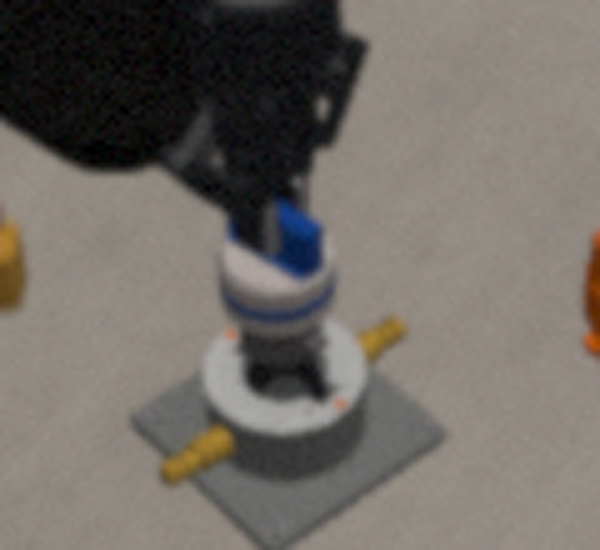

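The lug (crop u≈390) now lies in line with the slot and the dot (u≈391). Checking the offset along tool x.

Run:
```python
from h import *
c=dict(np.load('wrist5.npz'))
s=np.array([0.517,0.199,0.1477]); zo=s[2]-0.0774
a=np.radians(172.4); ex=np.array([np.cos(a),np.sin(a)]); ey=np.array([np.sin(a),-np.cos(a)])
def rel(p): d=p[:2]-s[:2]; return ((d@ex*1e3).round(1),(d@ey*1e3).round(1))
P=lambda u,v:(200+u*.3,150+v*.3)
print('dot',rel(onz(c,*P(391,105),.053,True)),'slot end',rel(onz(c,*P(391,142),.053,True)))
print('lug',rel(onz(c,*P(389,210),zo+.02,True)),'bar far top',rel(onz(c,*P(389,384),zo+.1,True)))
print('fixed: base', rel(np.array([.5146,.2004])), 'dot',rel(np.array([.4762,.2055])))
# scene view lug check: canister silhouette centre (crop 277,275 ->band)
c=dict(np.load('scene5.npz')); hsv=cv2.cvtColor(c['img'],cv2.COLOR_RGB2HSV)
m=cv2.inRange(hsv,(100,90,40),(125,255,255))[200:310,240:360]; v,u=np.nonzero(m); v=v+200;u=u+240
k=v>255; print(u[k].min(),u[k].max(),v[k].min(),v[k].max())
print('base by scene dots mid', onz(c,296.6,273.3,.053))
```

```text
dot (np.float64(43.7), np.float64(0.8)) slot end (np.float64(36.5), np.float64(0.8))
lug (np.float64(31.2), np.float64(0.3)) bar far top (np.float64(30.6), np.float64(0.3))
fixed: base (np.float64(2.6), np.float64(1.1)) dot (np.float64(41.3), np.float64(1.0))
287 303 260 263
base by scene dots mid [0.51349034 0.20020068 0.053     ]
```

```bash
python3 -m jog '[[0,[0.2,0.05,0],0],[0,[0.2,0.05,0.5],0],[0,[0.2,0.05,1.0],0],[0,[0.2,0.05,1.5],0],[0,[0.2,0.05,2],0],[0,[0.2,0.05,2.4],0],[0,[0.2,0.05,2.4],0]]'
python3 - <<'E'
from h import *
plan(.5146,.2004,.0774+.039,172.5)
for n in("wrist",):
    c=read_camera(n); np.savez(n+'6.npz',**c)
    save('w6',cv2.resize(c['img'][150:360,200:440],(800,700))[:600])
E
```

```text
t: 7.22
tool_pos: [0.5146, 0.1999, 0.1228]
orientation: [-0.21, -3.131, 0.0]
contact_force: [0.1, -0.3, -3.2]
gripper_width: 0.013
t 7.2167 pos [0.5146 0.1999 0.1228] ang 172.34 tilt 0.18 F [ 0.07 -0.31 -3.18] M [-0.042  0.048 -0.046] w 0.012955906134069831 q [ 0.28  0.08  1.74  0.    1.32 -1.16]
shift cm [0.   0.05 0.64] yaw -0.0028
```

View pics/w6.png

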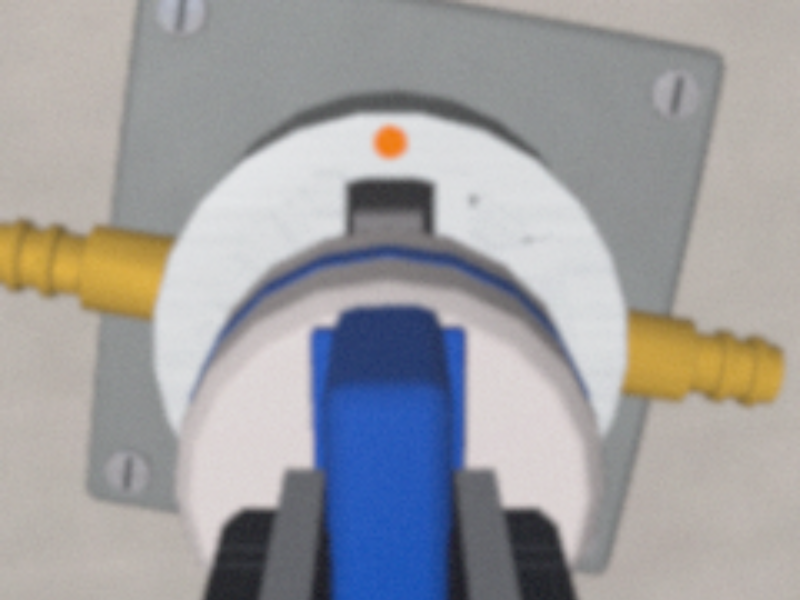

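The lug sits centred over the slot (crop u 350–430) and the nose is in the mouth with no side force. Lowering gently.

```bash
python3 -m jog '[[0,[0,0.02,0.2],0],[0,[0,0.02,0.4],0],[0,[0,0.02,0.6],0],[0,[0,0.02,0.7],0],[0,[0,0.02,0.7],0]]'
python3 -c "
from h import *
plan(.5146,.2004,.0774+.033,172.5)"
```

```text
t: 7.68
tool_pos: [0.5147, 0.2001, 0.1161]
orientation: [-0.21, -3.132, 0.0]
contact_force: [-0.7, -0.2, -3.6]
gripper_width: 0.013
t 7.6833 pos [0.5147 0.2001 0.1161] ang 172.34 tilt 0.17 F [-0.67 -0.24 -3.65] M [-0.017  0.014  0.019] w 0.01295743010025183 q [ 0.28  0.09  1.75  0.    1.31 -1.16]
shift cm [0.01 0.03 0.57] yaw -0.0028
```

```bash
python3 -m jog '[[0,[0,0.02,0.1],0],[0,[0,0.02,0.2],0],[0,[0,0.02,0.3],0],[0,[0,0.02,0.3],0]]'
python3 -c "
from h import *
plan(.5146,.2004,.0774+.033,172.5)"
```

```text
t: 8.02
tool_pos: [0.5146, 0.2003, 0.1129]
orientation: [-0.21, -3.131, 0.0]
contact_force: [-0.4, 0.3, -3.1]
gripper_width: 0.0127
t 8.0167 pos [0.5146 0.2003 0.1129] ang 172.34 tilt 0.18 F [-0.43  0.27 -3.05] M [-0.022 -0.032 -0.001] w 0.012725309659574534 q [ 0.28  0.09  1.75  0.    1.3  -1.16]
shift cm [0.   0.01 0.25] yaw -0.0029
```

At h=35.5, below the 39 where the lugs would rest on the collar, there is no contact force, so the lugs are in the slots. Pressing on in steps.

```bash
python3 -m jog '[[0,[0,0,0.1],0],[0,[0,0,0.2],0],[0,[0,0,0.3],0],[0,[0,0,0.4],0],[0,[0,0,0.4],0]]'
python3 -c "
from h import *
plan(.5146,.2004,.0774+.023,172.5)"
```

```text
t: 8.43
tool_pos: [0.5147, 0.2003, 0.1092]
orientation: [-0.21, -3.132, 0.0]
contact_force: [-1.1, -1.2, 1.8]
gripper_width: 0.0128
t 8.4333 pos [0.5147 0.2003 0.1092] ang 172.34 tilt 0.17 F [-1.11 -1.16  1.75] M [-0.132  0.307 -0.001] w 0.012835989022119873 q [ 0.28  0.1   1.75  0.    1.29 -1.16]
shift cm [0.01 0.01 0.88] yaw -0.0028
```

```bash
python3 -m jog '[[0,[0,0,0.1],0],[0,[0,0,0.2],0],[0,[0,0,0.3],0],[0,[0,0,0.4],0],[0,[0,0,0.5],0],[0,[0,0,0.5],0]]'
python3 -c "
from h import *
plan(.5146,.2004,.0774+.023,172.5)"
```

```text
t: 8.93
tool_pos: [0.5149, 0.2004, 0.1044]
orientation: [-0.21, -3.132, -0.0]
contact_force: [-2.9, -1.6, 4.3]
gripper_width: 0.0127
t 8.9333 pos [0.5149 0.2004 0.1044] ang 172.34 tilt 0.14 F [-2.91 -1.55  4.3 ] M [-0.187  0.556  0.072] w 0.012747597493057506 q [ 0.28  0.1   1.76  0.    1.29 -1.16]
shift cm [0.02 0.   0.4 ] yaw -0.0028
```

```bash
python3 -m jog '[[0,[0.04,0.03,0.1],0],[0,[0.07,0.04,0.2],0],[0,[0.07,0.04,0.3],0],[0,[0.07,0.04,0.4],0],[0,[0.07,0.04,0.4],0],[0,[0.07,0.04,0.4],0]]'
python3 - <<'E'
from h import *
plan(.5146,.2004,.0774+.023,172.5)
for n in("wrist",):
    c=read_camera(n); np.savez(n+'7.npz',**c)
    save('w7',cv2.resize(c['img'][150:360,200:440],(800,700))[:600])
E
```

```text
t: 9.43
tool_pos: [0.5147, 0.2006, 0.1012]
orientation: [-0.21, -3.133, 0.0]
contact_force: [-3.1, -3.3, 7.1]
gripper_width: 0.0127
t 9.4333 pos [0.5147 0.2006 0.1012] ang 172.33 tilt 0.08 F [-3.06 -3.3   7.13] M [-0.633  0.608  0.006] w 0.012679080426267047 q [ 0.28  0.11  1.76  0.    1.28 -1.16]
shift cm [ 0.01 -0.02  0.08] yaw -0.0029
```

View pics/w7.png

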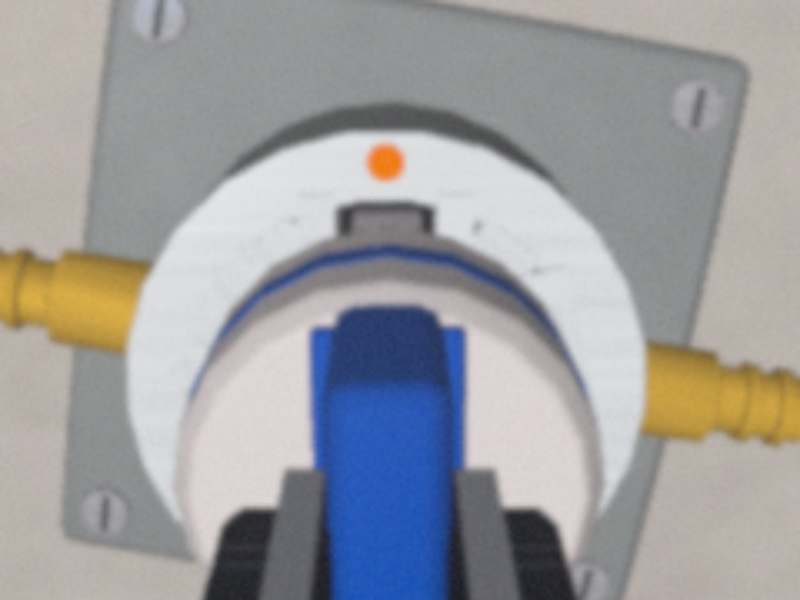

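The lug is well down in the slot, with slightly more gap on the left (slot centre u≈386, lug ≈390). The force is 10.3 N at h≈23.8. I'll take out the side offset and press a touch deeper.

```bash
python3 -m jog '[[0,[0.03,-0.05,0.05],0],[0,[0.05,-0.09,0.1],0],[0,[0.05,-0.09,0.1],0],[0,[0.05,-0.09,0.1],0]]'
python3 - <<'E'
from h import *
plan(.5146,.2004,.0774+.023,172.5)
E
```

```text
t: 9.82
tool_pos: [0.5147, 0.2002, 0.1011]
orientation: [0.21, 3.135, 0.001]
contact_force: [-2.8, -0.5, 7.1]
gripper_width: 0.0131
t 9.8167 pos [0.5147 0.2002 0.1011] ang 172.34 tilt 0.04 F [-2.77 -0.5   7.07] M [ 0.024  0.617 -0.041] w 0.013075763492959431 q [ 0.28  0.1   1.76  0.    1.28 -1.16]
shift cm [0.01 0.02 0.07] yaw -0.0028
```

```bash
python3 -m jog '[[0,[0.05,0,0.1],0],[0,[0.09,0.02,0.17],0],[0,[0.09,0.02,0.18],0],[0,[0.09,0.02,0.18],0]]'
python3 - <<'E'
from h import *
plan(.5146,.2004,.0774+.023,172.5)
E
```

```text
t: 10.15
tool_pos: [0.5145, 0.2005, 0.1002]
orientation: [0.21, 3.133, 0.001]
contact_force: [-2.0, -2.7, 8.5]
gripper_width: 0.0129
t 10.15 pos [0.5145 0.2005 0.1002] ang 172.34 tilt 0.1 F [-1.98 -2.69  8.55] M [-0.386  0.56   0.038] w 0.012883437423503617 q [ 0.28  0.1   1.76  0.    1.27 -1.16]
shift cm [-0.01 -0.   -0.02] yaw -0.0028
```

The force is 11.7 N at h≈22.8, in the right range. Starting the clockwise turn with +yaw, a small probe first.

```bash
python3 -m jog '[[0,[0,-0.03,0.1],0.04],[0,[0,-0.03,0.1],0.08],[0,[0,-0.03,0.1],0.12],[0,[0,-0.03,0.1],0.16],[0,[0,-0.03,0.1],0.2],[0,[0,-0.03,0.1],0.2]]'
python3 - <<'E'
from h import *
plan(.5146,.2004,.0774+.023,172.5-75)
E
```

```text
t: 10.65
tool_pos: [0.5158, 0.2005, 0.1006]
orientation: [0.525, 3.093, 0.003]
contact_force: [-0.8, -0.4, 8.3]
gripper_width: 0.0128
t 10.65 pos [0.5158 0.2005 0.1006] ang 160.73 tilt 0.28 F [-0.76 -0.36  8.33] M [-0.11   0.247  0.05 ] w 0.012815573542112529 q [ 0.28  0.1   1.76  0.    1.27 -0.96]
shift cm [ 0.11 -0.05  0.02] yaw 1.1036
```

```bash
python3 -m jog '[[0,[0.03,0,0.12],0.05],[0,[0.03,0,0.12],0.1],[0,[0.03,0,0.12],0.15],[0,[0.03,0,0.12],0.2],[0,[0.03,0,0.12],0.25],[0,[0.03,0,0.12],0.3],[0,[0.03,0,0.12],0.35],[0,[0.03,0,0.12],0.4],[0,[0.03,0,0.12],0.4]]'
python3 - <<'E'
from h import *
plan(.5146,.2004,.0774+.023,172.5-75)
c=read_camera('wrist'); save('w8',c['img'])
E
```

```text
t: 11.4
tool_pos: [0.5156, 0.2007, 0.1001]
orientation: [1.134, 2.926, 0.005]
contact_force: [-4.6, -1.4, 8.6]
gripper_width: 0.0129
t 11.4 pos [0.5156 0.2007 0.1001] ang 137.64 tilt 0.29 F [-4.59 -1.4   8.65] M [-0.288  1.101  0.016] w 0.012850013167190113 q [ 0.28  0.1   1.76  0.    1.27 -0.55]
shift cm [ 0.06 -0.09 -0.03] yaw 0.7005
```

View pics/w8.png

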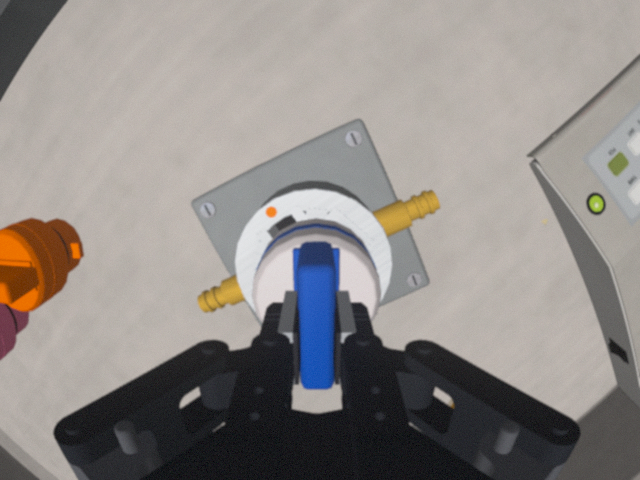

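The empty slot and dot at (285,225) and (271,212) have rotated away from the bar, so the cartridge is turning under the lip with the gripper. I'll ease the side force and keep turning.

```bash
python3 -m jog '[[0,[0.05,-0.09,0.1],0.05],[0,[0.05,-0.09,0.1],0.1],[0,[0.05,-0.09,0.1],0.15],[0,[0.05,-0.09,0.1],0.2],[0,[0.05,-0.09,0.1],0.25],[0,[0.05,-0.09,0.1],0.3],[0,[0.05,-0.09,0.1],0.35],[0,[0.05,-0.09,0.1],0.4],[0,[0.05,-0.09,0.1],0.4]]'
python3 - <<'E'
from h import *
plan(.5146,.2004,.0774+.023,172.5-75)
E
```

```text
t: 12.2
tool_pos: [0.5151, 0.2005, 0.1]
orientation: [1.693, 2.641, 0.007]
contact_force: [-4.5, -2.0, 8.8]
gripper_width: 0.0132
t 12.2 pos [0.5151 0.2005 0.1   ] ang 114.67 tilt 0.35 F [-4.54 -2.01  8.78] M [-0.266  0.89   0.007] w 0.013163858483269435 q [ 0.28  0.1   1.77  0.    1.27 -0.15]
shift cm [ 0.01 -0.05 -0.04] yaw 0.2997
```

```bash
python3 -m jog '[[0,[0,-0.08,0.1],0.05],[0,[0,-0.08,0.1],0.1],[0,[0,-0.08,0.1],0.15],[0,[0,-0.08,0.1],0.2],[0,[0,-0.08,0.1],0.25],[0,[0,-0.08,0.1],0.29],[0,[0,-0.08,0.1],0.29]]'
python3 - <<'E'
from h import *
plan(.5146,.2004,.0774+.023,172.5-75)
E
```

```text
t: 12.78
tool_pos: [0.515, 0.2003, 0.1]
orientation: [2.06, 2.366, 0.01]
contact_force: [-2.2, -1.1, 8.7]
gripper_width: 0.0129
t 12.7833 pos [0.515  0.2003 0.1   ] ang 97.91 tilt 0.43 F [-2.21 -1.1   8.67] M [-0.304  0.768 -0.004] w 0.01289629824272171 q [ 0.28  0.1   1.77 -0.    1.27  0.14]
shift cm [ 0.02 -0.04 -0.04] yaw 0.0071
```

```bash
python3 -m jog '[[0,[0,-0.05,0.1],0.02],[0,[0,-0.05,0.1],0.04],[0,[0,-0.05,0.1],0.06],[0,[0,-0.05,0.1],0.06]]'
python3 - <<'E'
from h import *
plan(.5146,.2004,.0774+.023,172.5-79)
E
```

```text
t: 13.12
tool_pos: [0.5148, 0.2004, 0.0999]
orientation: [2.131, 2.302, 0.011]
contact_force: [-3.6, -0.5, 8.4]
gripper_width: 0.0131
t 13.1167 pos [0.5148 0.2004 0.0999] ang 94.41 tilt 0.48 F [-3.61 -0.46  8.44] M [-0.266  1.048  0.161] w 0.013106936875740638 q [ 0.28  0.1   1.77 -0.    1.27  0.2 ]
shift cm [ 0.01 -0.02 -0.05] yaw 0.0159
```

The moment about z rises to 0.16 at 78° past the slots, the first sign of the stop. One small confirming nudge.

```bash
python3 -m jog '[[0,[0,-0.03,0.1],0.02],[0,[0,-0.03,0.1],0.03],[0,[0,-0.03,0.1],0.03]]'
python3 - <<'E'
from h import *
plan(.5146,.2004,.0774+.028,172.5-75)
E
```

```text
t: 13.37
tool_pos: [0.5144, 0.2005, 0.0998]
orientation: [2.166, 2.27, 0.011]
contact_force: [-6.8, -1.7, 11.2]
gripper_width: 0.0128
t 13.3667 pos [0.5144 0.2005 0.0998] ang 92.69 tilt 0.47 F [-6.82 -1.71 11.18] M [-0.32   1.447  0.326] w 0.01283213013855823 q [0.28 0.1  1.77 0.   1.27 0.23]
shift cm [-0.01  0.02 -0.56] yaw -0.0839
```

The moment doubles to 0.33, so this is the stop. I'll back off about 4° to the notch, let the spring lift it slowly, and compare the forces.

```bash
python3 -m jog '[[0,[0,-0.03,0.08],-0.03],[0,[0,-0.03,0.08],-0.065],[0,[0,-0.03,0],-0.065],[0,[0,-0.03,-0.1],-0.065],[0,[0,-0.03,-0.2],-0.065],[0,[0,-0.03,-0.3],-0.065],[0,[0,-0.03,-0.4],-0.065],[0,[0,-0.03,-0.45],-0.065],[0,[0,-0.03,-0.45],-0.065]]'
python3 - <<'E'
from h import *
plan(.5146,.2004,.0774+.028,172.5-75)
E
```

```text
t: 14.12
tool_pos: [0.5144, 0.2005, 0.1046]
orientation: [2.091, 2.339, 0.012]
contact_force: [-0.8, -0.7, 4.8]
gripper_width: 0.0127
t 14.1167 pos [0.5144 0.2005 0.1046] ang 96.41 tilt 0.51 F [-0.75 -0.73  4.78] M [-0.302  0.258  0.01 ] w 0.012712281891951307 q [ 0.28  0.09  1.77 -0.    1.27  0.17]
shift cm [-0.01  0.02 -0.08] yaw -0.019
```

At h≈27.2 the spring still pushes up with 8 N, so the lip (h=25) isn't holding the lugs and they are in the notches. Releasing.

```bash
python3 -m jog '[[0.15,[0,0,-0.06],0],[0.3,[0,0,-0.06],0],[0.5,[0,0,-0.06],0],[0.7,[0,0,-0.06],0],[0.9,[0,0,-0.06],0],[1,[0,0,-0.06],0],[1,[0,0,-0.06],0],[1,[0,0,-0.06],0]]'
python3 - <<'E'
from h import *
plan(.5146,.2004,.2,172.5-75)
c=read_camera('wrist'); save('w9',c['img'])
E
```

```text
t: 14.78
tool_pos: [0.5143, 0.2005, 0.1051]
orientation: [2.091, 2.339, 0.012]
contact_force: [-0.4, -0.6, -0.5]
gripper_width: 0.0856
t 14.7833 pos [0.5143 0.2005 0.1051] ang 96.41 tilt 0.5 F [-0.35 -0.57 -0.48] M [ 0.033  0.01  -0.082] w 0.08555334603552543 q [ 0.28  0.09  1.77 -0.    1.27  0.17]
shift cm [ 0.    0.11 -9.49] yaw -0.019
```

View pics/w9.png

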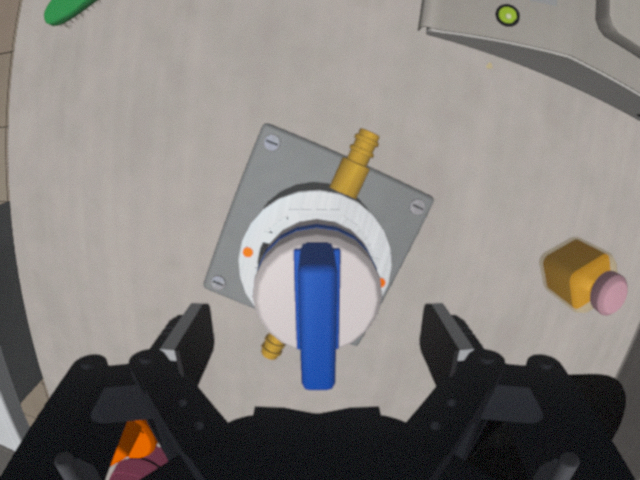

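The jaws are open and clear. The bar stands about 75° from the orange dots and the tool feels no force. Retreating upward, then checking from the fixed cameras.

```bash
python3 -m jog '[[1,[0,0,-1],0],[1,[0,0,-4],0],[1,[0,0,-8],0],[1,[0,0,-12],0],[1,[0,0,-12],0]]'
python3 -m jog '[[1,[0,4,0],0],[1,[0,8,0],0],[1,[0,12,0],0],[1,[0,16,0],0],[1,[0,20,0],0],[1,[0,23,0],0],[1,[0,23,0],0],[1,[0,23,0],0]]'
python3 - <<'E'
from h import *
plan(.5146,.2004,.2,172.5-75)
for n in("scene","top"):
    c=read_camera(n); save(n+'10',c['img']); np.savez(n+'10.npz',**c)
E
```

```text
t: 15.25
tool_pos: [0.5175, 0.2014, 0.2361]
orientation: [2.085, 2.333, 0.031]
contact_force: [0.5, 0.3, 1.7]
gripper_width: 0.0856
t: 15.92
tool_pos: [0.7466, 0.2267, 0.2381]
orientation: [2.088, 2.334, 0.026]
contact_force: [-0.4, 0.3, 0.8]
gripper_width: 0.0854
t 15.9167 pos [0.7466 0.2267 0.2381] ang 96.38 tilt 1.11 F [-0.42  0.27  0.82] M [-0.041  0.039 -0.018] w 0.08539233336503424 q [0.23 0.62 0.87 0.   1.63 0.12]
shift cm [ -0.05 -23.41   3.36] yaw -0.0196
```

View pics/scene10.png

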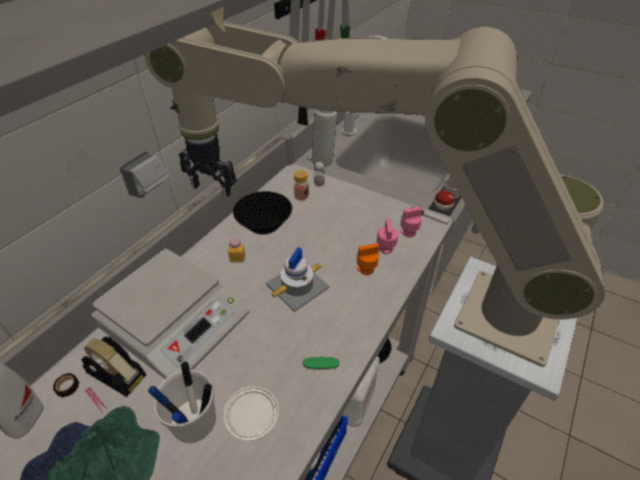

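View pics/top10.png

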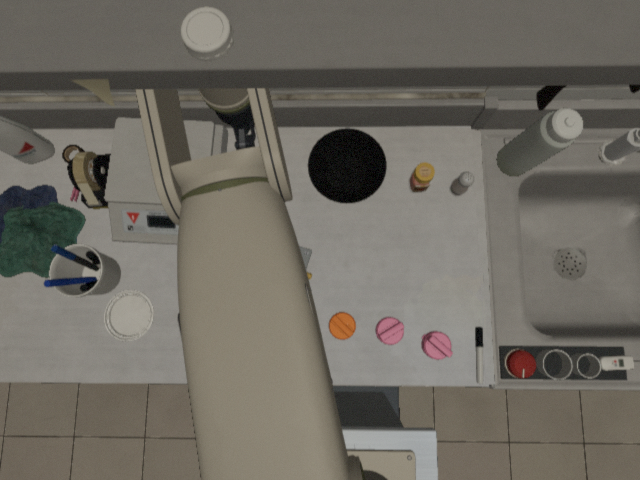

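The cartridge stands upright in the base at scene (296,265), and all the bystanders look unmoved. The arm hides the base in the top view, so I'll swing it aside for a second view.

```bash
python3 -m jog '[[1,[-4,-2,0],0],[1,[-8,-5,0],0],[1,[-12,-8,0],0],[1,[-16,-11,0],0],[1,[-20,-14,0],0],[1,[-24,-17,0],0],[1,[-28,-20,0],0],[1,[-32,-23,0],0],[1,[-32,-23,0],0],[1,[-32,-23,0],0]]'
python3 - <<'E'
from h import *
plan(.5146,.2004,.2,172.5-75)
out=[]
for n in("scene","top"):
    c=read_camera(n); np.savez(n+'11.npz',**c)
    x,y=(297,270) if n=='scene' else (278,266)
    out.append(cv2.resize(c['img'][y-40:y+40,x-40:x+40],(400,400),interpolation=cv2.INTER_CUBIC))
    if n=='top': save('top11',c['img'])
    hsv=cv2.cvtColor(c['img'],cv2.COLOR_RGB2HSV); m=cv2.inRange(hsv,(100,110,40),(125,255,255))[y-40:y+40,x-40:x+40]
    v,u=np.nonzero(m); P=np.array([pt(c,a,b) for a,b in zip(u+x-40,v+y-40)]); P=P[(P[:,2]>.05)&(P[:,2]<.2)]
    t=P[P[:,2]>np.percentile(P[:,2],90)-.006]; w,V=np.linalg.eigh(np.cov(t[:,:2].T))
    print(n,len(P),'top z pct',np.percentile(P[:,2],[50,80,95]).round(4),t.mean(0).round(4),np.degrees(np.arctan2(V[1,1],V[0,1])))
save('fin',np.hstack(out))
E
```

```text
t: 16.85
tool_pos: [0.5497, -0.1194, 0.2371]
orientation: [2.085, 2.329, 0.031]
contact_force: [-0.7, 0.7, -0.5]
gripper_width: 0.0849
t 16.85 pos [ 0.5497 -0.1194  0.2371] ang 96.33 tilt 1.45 F [-0.71  0.71 -0.53] M [-0.019  0.007  0.026] w 0.0849077873558545 q [-0.31  0.    1.61  0.01  1.51 -0.42]
shift cm [32.17 -0.06  3.75] yaw -0.0205
scene 166 top z pct [0.1229 0.1268 0.1284] [0.5123 0.2048 0.1261] 96.53097712791413
top 204 top z pct [0.1273 0.1292 0.1305] [0.5149 0.2015 0.1282] 96.96601027961033
```

View pics/fin.png

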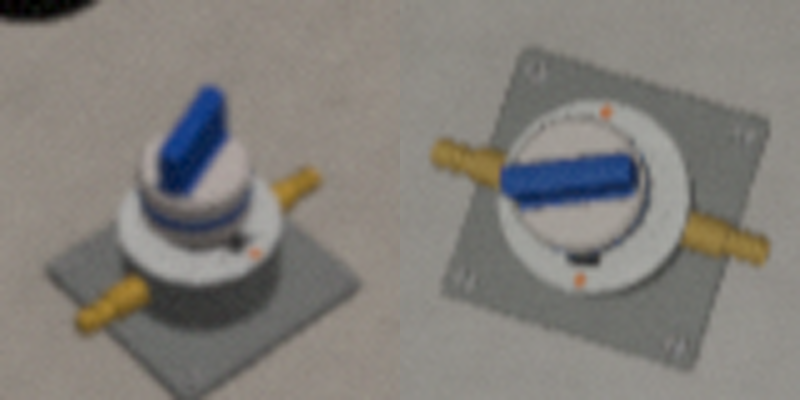

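View pics/top11.png

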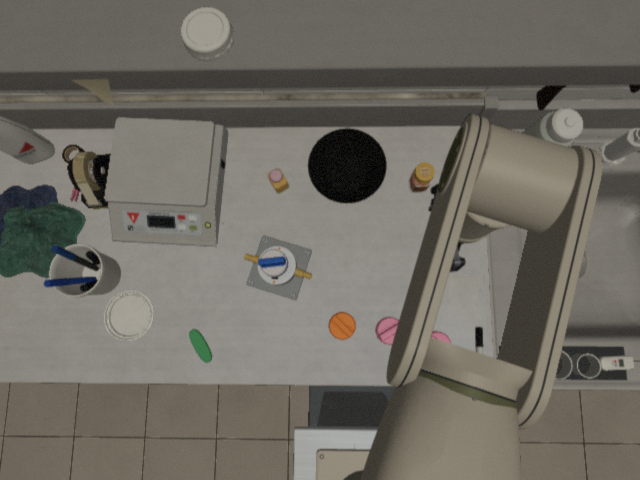

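The top of the bar is at z≈0.128, so h≈28. It is on the axis, at 97°, which is about 75° from the slots, and the other objects are in place. Handing in.

```bash
python3 -c "
from bench import *
print(hand_in())"
```

```text
the job is handed in; nothing more can be done
None
```

The cartridge is fitted and locked in the filter base, and the job was handed in at about 17 s of the 64 s allowed. No verdict was reported.

**What I did:** I pinched the blue bar half-turned so the last joint had room for the turn. I lined the lugs up with the slots using the cameras and lowered the cartridge in. I pressed it to h≈22.8 with about 11.7 N and turned it clockwise to the stop. The stop showed as a rising moment at about 79°. I then backed off about 4° to the notch, let the spring lift it and released it.

**Last checks:**
- **Height:** the bar's top read about 0.126–0.128 m in the scene and top views, which puts the cartridge at h≈26–28. At release the spring was still pushing at h≈27.2, above the lip at h=25.
- **Angle:** the bar stands at about 97°, which is 75° from the slots and roughly 70° from the base's x axis.
- **Position:** the top view puts it within about 1.5 mm of the axis. The scene view read about 5 mm off, from only part of the bar's top, so I trust it less.
- **Force on the base:** the highest wrist reading was about 14 N upward after allowing for the cartridge's weight, with about 7 N sideways at the stop; the failure limit is 60 N.
- **Other objects:** by eye, the bowl, amber jar, brush and look-alikes had not moved in the last pictures. The shaker, and partly the pepper jar, were hidden by the arm in the last top view, but looked unmoved in the pictures just before.

**Disagreement along the way:** the wrist camera read about 2–4 mm off the fixed cameras along the bar, so I used relative positions within the wrist picture for the final alignment.

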